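# Put the mallet away in the tool box

### The arm

A 6-joint arm with a two-finger parallel gripper is mounted at the origin on a cart in front of the work surface, level with it; the furniture and walls round the work are solid. World frame = base frame: x ahead of the robot, y to its left, z up, the work surface at z = 0. Lengths are in m, angles in rad, forces in N, time in s.
With the tool pointing down it reaches from about 0.35 to 0.875 m from the base axis. Payload 4.2 kg.
Tool frame: the origin (TCP) lies midway between the tips of the shut fingers; the grasp point (between the pads) lies 19 mm behind it; z points along the fingers, x is the direction in which the jaws open and shut, and the axes are right-handed (so a half turn about z gives the same grasp; the last joint's range is limited). The gripper opens to 85 mm and grips with 20 to 120 N. Pads are 22 mm wide; open, the fingers measure 114 mm over their backs; the gripper's body (76 mm by 85 mm) begins 54 mm behind the grasp point. The pads swing forward as they close: fully open they stand 13 mm farther back than shut.
Start: joints at [1.559, 0.385, 0.008, 0, -1.194, -0.259], TCP at [0.167, 0.602, 0.231] pointing down, gripper open.
Joint ranges: [-3.14, 3.14], [-1.21, 2.06], [-1.07, 1.41], [-3.16, 2.05], [-2.99, -0.16], [-3.1, 3.1]. Speed limits (rad/s): [2.79, 2.79, 3.14, 3.14, 3.14, 3.14].

### API

Orientations are given as a rotation vector (axis times angle).
In Python, from station import get_state, viewer, workorder gives the robot as it stands. The module is installed in compiled form; this text tells all that it offers.
- The arm moves only by the tool carry_out, never from a script. Its argument "rows" is a list of rows, each a list of 4 numbers: the shift along the tool's x, y, z in mm, then the turn about the tool's z in rad. In form: [[x, y, z, yaw], ...]. A call has 1 to 8 rows; each row is the pose to reach, as a shift and turn from the pose measured when the call began, along the tool's axes at that moment; what a row does not reach only later rows make up. A row lasts 1/10 s, in which the tool goes at most 50 mm and 8.59 degrees, less where a joint would pass 70% of its speed; a pose out of reach is approached as far as the arm can. A call with a gripper value outside its range is refused whole. "grip" is the opening, from -1 (shut) to 1 (fully open), set as the call begins (left out, the last holds). The fingers move at their own pace and stop on an object; "grip_force" is the grip in N (left out, the last holds). Time passes only in rows, so rows that repeat a pose let the fingers close. It gives the time, the measured TCP pose, the force and the opening at its end, in the units of the state.
- get_state(): the state, without advancing time (a new reading comes with each control period).
- viewer.snapshot(name): name is "scene" or "side" or "wrist"; returns the picture (480x640x3 uint8, blue, green, red); there is no depth.
- viewer.camera_info(name): a dict with "mtx" (3x3 intrinsics, pixels), "k1" (the pictures are not rectified: a ray, as slopes to the right and down, at radius r is drawn at 1 + k1 r^2 times it, then the intrinsics apply), "extrinsics" (4x4, takes a point from camera to world coordinates). Camera axes: x right, y up, looking along -z (the intrinsics and any distortion apply to the point x, -y, -z); pixel columns grow to the right and rows downward; lengths in m; the calibration is good to about 2 mm. A picture is of the moment at which its call begins: read the wrist's pose just before it. camera_info takes no time and is no camera call; for the wrist camera it gives the pose at the moment of the call.
- workorder.sign_off(): hands the job in, once; it reports no verdict.
The state is a dict: "clock": time; "joint_positions": joint angles; "qd": joint speeds; "joint_efforts": joint torques, N m; "tool_pos": TCP position; "eef_rot": TCP orientation; "contact_force": force on the tool from outside, world axes, zero at the start; "wrist_torque": the same for the moment, N m; "finger_gap": finger opening in m.
Only numpy, scipy, OpenCV 4.12 (cv2) and the standard library are available. Lean on these libraries where they do the work, as an engineer would, in place of code of your own. Each camera call takes 0.05 s, during which the arm holds its last target. There are 200 camera calls.

### The job

Put the small brass mallet away in the black tool box. The latches are already undone: swing the lid up and over past its balance point so that it stays fully open by itself, then lay the mallet down inside, wholly below the rim; do not let it drop in from above the rim, and leave the hammer and the pliers where they lie.

Things in the scene. Friction and masses are not known exactly. Their poses are not given: they have to be found in the camera images.
- toolbox: Black moulded tool box, shut 195 x 362 x 162 mm (x, y, z), fixed to the bench. Origin: centre of its underside; z up, x to its back (hinge side), y along its length, to the left seen from its front. Tub rim 100 mm high. Lid from the rim up to 151 mm, x -93 to 94 mm; a low carry handle (18 x 60 mm) lies flat on it, up to 162 mm, at x -19 mm, y 0.
- tub_floor (a point): Middle of the empty strip of the tub's inner floor, at x -20, y 0, z 9 mm of the box, axes as the box. Inside at the floor the tub spans box x -63 to 72, y -156 to 156 mm; its 3 mm walls lean out by about 10 mm to the rim. A file and a sanding stick, up to 25 mm high, lie lengthwise along the back wall (box x 15 to 70 mm); box x -60 to 10 mm is free.
- hinge (a point): Middle of the lid's hinge line, which runs along the box's y axis at x 94, z 102 mm of the box; axes as the box.
- toolbox_lid (a joint): Lid angle, rad: 0 shut, 1.83 fully open, leaning back on its stop. The lid weighs 0.42 kg and balances at about 1.23: let go below about 1.05 it falls shut, past about 1.4 it falls open to its stop by itself; slight friction holds it between.
- flap_l (a point): Point on the undone left latch tab, mid-width, 24 mm from its pin. Tab: flat plate 34 mm wide (along box y), 38 mm long, 5 mm thick, 10 g, pinned to the lid's lower front edge at box x -92, y +72, z 115 mm (lid shut); it sticks out in front about level, free at both sides and below, and swings easily on its pin (axis box y). It can be pinched across its width from above to lift the lid.
- flap_r (a point): The same point on the undone right latch tab, pinned at box y -72 mm.
- mallet_grip (a point): The mallet's centre of mass, on the axis of its beech handle near the head, 13 mm above the underside. Site axes as the mallet's: y along the handle from the head to the handle's end, z up when lying. The mallet is 163 mm long, 0.26 kg, handle about 20 mm thick; it lies flat on the bench to the left of the box.
- mallet_head (a point): Centre of the mallet's brass head, a cylinder 26 mm in diameter and 52 mm long lying across the handle (along the mallet's x), 36 mm from mallet_grip.
- mallet_end (a point): Free end of the mallet's handle, 112 mm from mallet_grip.
- mallet: The mallet itself; origin midway along its length on the underside, axes as mallet_grip.
- hammer: Steel hammer, 76 x 214 x 25 mm, ash handle with a red end, black square head; bystander lying in front of the box near the bench's front edge. Origin: centre of its underside.
- pliers: Flat-nose pliers with teal handles, 49 x 170 x 14 mm; bystander lying near the front edge of the bench, at the left. Origin: centre of its underside.
Mind the look-alikes: they are no part of the job. Leave any purple look-alike of the mallet alone.

How it is judged:
By the outcome, as a careful person would: the job done as asked, in the order asked, and still so for the second after the job is handed in, with the robot touching nothing.
It also fails if it takes over 72 s, if anything falls off the work surface, if the arm or the gripper's body presses on something with over 40 N, if the wrist force passes 120 N, or if a joint passes its speed limit or range.

## Working session

There is one attempt and no reset: what is moved stays moved. The work goes in short steps, Python scripts to look and compute and a tool call to move; the robot and the scene stay as the last step left them, time stands still between calls to the robot, and variables do not carry over. Pictures are saved under pics/ and viewed, about 8 in all and at most 12, crops included, and the job is handed in when it is done.

Besides the shell and the picture viewer there is one more tool, called after ">>>" as a command line: name --pt "numbers of a row" for each row, then --argument value for the rest. carry_out: Moves the arm, as the interface text tells. Its arguments: {"type":"object","properties":{"rows":{"type":"array"},"grip":{"type":"number"},"grip_force":{"type":"number"}},"required":["rows"]}

```bash
ls; mkdir -p pics
python3 - <<'E'
from station import get_state, viewer
import cv2, numpy as np
print(get_state())
for n in ("scene","side","wrist"):
    c=viewer.camera_info(n); print(n,c)
    cv2.imwrite(f"pics/{n}0.png",viewer.snapshot(n))
E
```

```text
pics
{'clock': 0.0, 'joint_positions': array([ 1.55862773e+00,  3.85578176e-01,  6.63096238e-03, -5.19118856e-04,
       -1.19400540e+00, -2.58597388e-01]), 'qd': array([ 8.05293308e-05,  1.62181447e-03,  6.15366926e-04,  3.59745465e-04,
        1.09237497e-03, -8.06282739e-04]), 'joint_efforts': array([-7.63120879e-04, -3.92291343e+01,  1.88400096e+01,  4.18621704e+00,
       -4.65190649e-03, -5.11466538e-06]), 'tool_pos': array([0.16698996, 0.60167122, 0.23020756]), 'eef_rot': array([ 1.90001461e+00, -2.49976518e+00,  2.20404789e-03]), 'contact_force': array([-0.29197993,  0.06888269,  0.22126651]), 'wrist_torque': array([-0.05678544,  0.04744772,  0.02983859]), 'finger_gap': 0.08554596696391266}
scene {'mtx': array([[492.88234723,   0.        , 319.64433407],
       [  0.        , 492.88234723, 251.24549575],
       [  0.        ,   0.        ,   1.        ]]), 'k1': -0.0556835255981707, 'extrinsics': array([[-0.64235788,  0.6119078 , -0.46145986,  0.03256728],
       [-0.76622008, -0.49952369,  0.40420648,  0.44587887],
       [ 0.01682697,  0.61322502,  0.78972902,  0.88432541],
[... 275 characters left out ...]
ray([[-0.99546936,  0.05684633, -0.07621846,  0.42810438],
       [-0.09434265, -0.49068821,  0.86621276,  0.97840982],
       [ 0.01184152,  0.86947891,  0.49382811,  0.6348198 ],
       [ 0.        ,  0.        ,  0.        ,  1.        ]])}
wrist {'mtx': array([[337.85195582,   0.        , 324.00686612],
       [  0.        , 337.85195582, 242.50337387],
       [  0.        ,   0.        ,   1.        ]]), 'k1': -0.03758224334081467, 'extrinsics': array([[-0.26891016,  0.92766308,  0.25909176,  0.23221436],
       [-0.96315946, -0.25993071, -0.06899193,  0.58192618],
       [ 0.00334464, -0.26809931,  0.96338547,  0.37288153],
       [ 0.        ,  0.        ,  0.        ,  1.        ]])}
```

View pics/scene0.png

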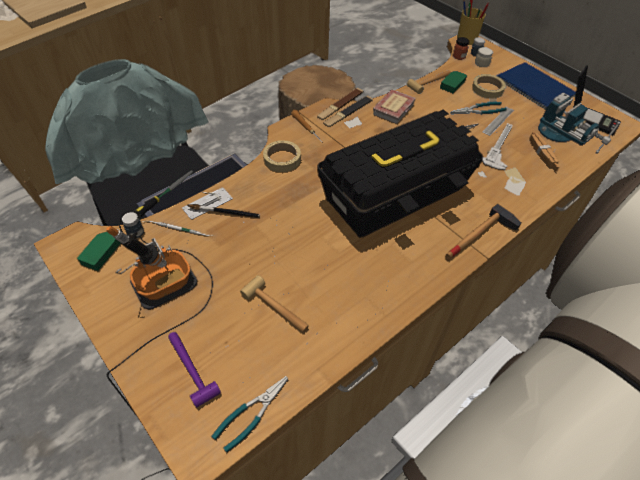

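View pics/side0.png

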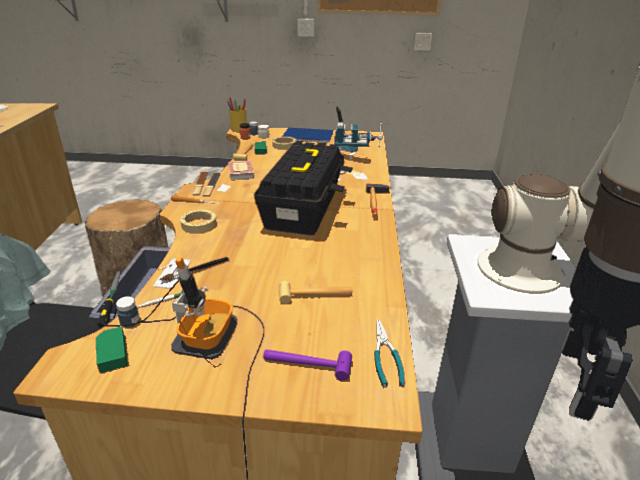

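The scene view shows the mallet with its head at (255,288) and handle end at (305,327). The box spans about (320–480, 110–230), with the tabs at (405,240) and (452,216). The purple look-alike is at (195,370). Next I'll view enlarged crops to get the box pose.

```bash
cat > h.py <<'E'
import numpy as np, cv2
from scipy.spatial.transform import Rotation as R
from station import get_state, viewer
F=np.diag([1,-1,-1.])
def D(c): return np.array([c['k1'],0,0,0,0.])
def ray(c,uv):
    # undistort: model is d = u(1+k1 r^2), same as OpenCV k1
    p=cv2.undistortPoints(np.array([[uv]],float),c['mtx'],D(c))[0,0]
    E=c['extrinsics']; d=E[:3,:3]@F@np.array([p[0],p[1],1]); return E[:3,3],d/np.linalg.norm(d)
def proj(c,P):
    E=c['extrinsics']; P=np.atleast_2d(P); Q=(P-E[:3,3])@E[:3,:3]@F
    return cv2.projectPoints(Q,np.zeros(3),np.zeros(3),c['mtx'],D(c))[0][:,0]
def onz(c,uv,z):
    o,d=ray(c,uv); return o+d*(z-o[2])/d[2]
def tri(obs):
    A=np.zeros((3,3));b=np.zeros(3);L=[]
    for c,uv in obs:
        o,d=ray(c,uv);M=np.eye(3)-np.outer(d,d);A+=M;b+=M@o;L.append((o,M))
    P=np.linalg.solve(A,b); return P,[np.linalg.norm(M@(P-o))*1e3 for o,M in L]
def totool(P,s=None):
    "world point -> shift in the tool axes, mm"
    s=s or get_state(); return 1e3*R.from_rotvec(s['eef_rot']).inv().apply(np.asarray(P)-s['tool_pos'])
E
python3 - <<'E'
from h import *
a=cv2.imread('pics/scene0.png')[100:270,310:510]; b=cv2.imread('pics/side0.png')[135:245,245:355]
a=cv2.resize(a,None,fx=2.2,fy=2.2,interpolation=3); b=cv2.resize(b,None,fx=3.2,fy=3.2,interpolation=3)
w=np.zeros((600,800,3),np.uint8); w[:a.shape[0],:a.shape[1]]=a; w[:b.shape[0],445:445+b.shape[1]]=b
m=cv2.resize(cv2.imread('pics/scene0.png')[265:345,225:325],None,fx=2.5,fy=2.5,interpolation=3); w[390:590,:250]=m
m=cv2.resize(cv2.imread('pics/side0.png')[270:320,265:365],None,fx=3,fy=3,interpolation=3); w[390:540,300:600]=m
cv2.imwrite('pics/c1.png',w)
S=viewer.camera_info('side');C=viewer.camera_info('scene')
print(tri([(C,(255,289)),(S,(285,293))]),tri([(C,(305,328)),(S,(351,293))]))
E
```

```text
(array([0.55615831, 0.16764439, 0.00688513]), [np.float64(1.6600560962224284), np.float64(1.6600560962226134)]) (array([0.41267742, 0.14583271, 0.00540951]), [np.float64(2.0153930980365304), np.float64(2.0153930980364723)])
```

View pics/c1.png

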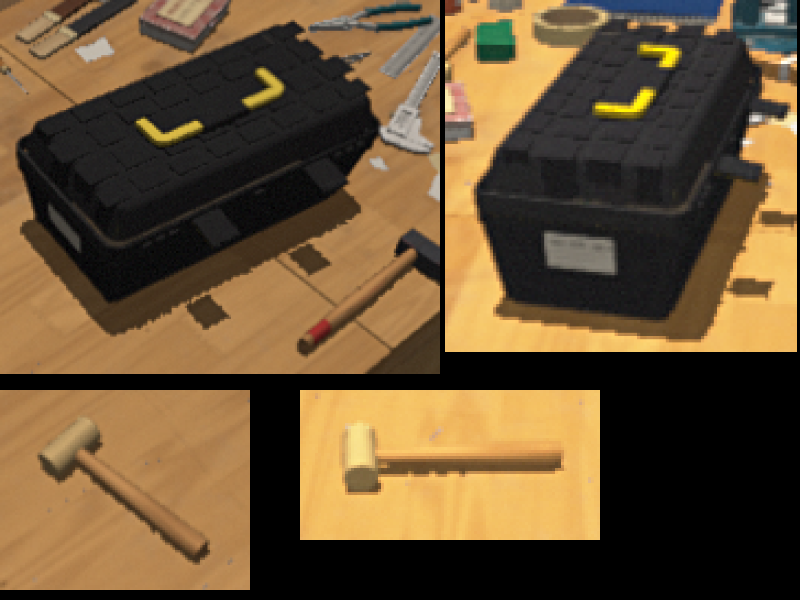

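View pics/wrist0.png

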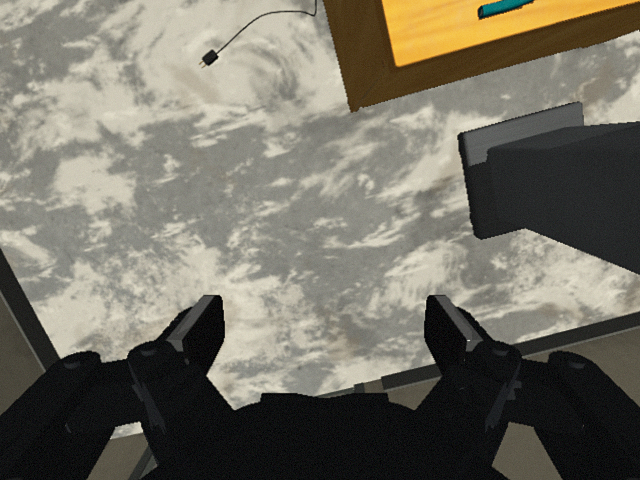

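The crops show the box's lower front-left corner, both level latch tabs and the mallet clearly. The wrist view sees only floor for now. I'll fit the box pose.

```bash
cat > box.py <<'E'
from h import *
from scipy.optimize import least_squares
S=viewer.camera_info('side');C=viewer.camera_info('scene')
sc=lambda x,y:(x/2.2+310,y/2.2+100); sd=lambda x,y:((x-445)/3.2+245,y/3.2+135)
obs=[(C,sc(110,300),(-66,159,0)),(S,sd(667,319),(-66,159,0)),(S,sd(502,297),(75,159,0)),
(C,sc(213,246),(-130,89,115)),(C,sc(241,237),(-130,55,115)),(C,sc(325,195),(-130,-55,115)),(C,sc(348,183),(-130,-89,115)),
(S,sd(762,172),(-130,85,115)),(S,sd(790,108),(-130,-60,115)),
(C,sc(20,143),(94,178,103)),(S,sd(480,190),(94,178,103)),(S,sd(690,235),(-91,178,103))]
def W(p,P): 
    c,s=np.cos(p[2]),np.sin(p[2]); P=np.asarray(P,float)/1e3
    return np.array([p[0]+c*P[0]-s*P[1],p[1]+s*P[0]+c*P[1],P[2]])
if __name__=='__main__':
    f=lambda p:np.concatenate([proj(c,W(p,P))[0]-uv for c,uv,P in obs])
    r=least_squares(f,[.6,-.2,0],loss='soft_l1'); print(r.x); print(f(r.x).reshape(-1,2).round(1))
    print('tab L',tri([(C,sc(227,241)),(S,sd(761,172))]),W(r.x,(-130,72,115)))
E
python3 box.py
python3 - <<'E'
from h import *
S=viewer.camera_info('side');C=viewer.camera_info('scene')
m=lambda x,y:(x/2.5+225,(y-390)/2.5+265); n=lambda x,y:((x-300)/3+265,(y-390)/3+270)
print(tri([(C,m(70,447)),(S,n(360,457))]),tri([(C,m(198,548)),(S,n(561,457))]))
E
```

```text
[ 0.558161   -0.27175402 -0.179566  ]
[[-0.8  1.4]
 [-2.   1.3]
 [ 1.2  0.8]
 [ 0.6 -0.4]
 [ 0.7 -1.9]
 [ 2.1 -0.2]
 [ 3.3  0.2]
 [-1.2  1. ]
 [ 0.5  1.6]
 [-0.3  1. ]
 [-2.7  3. ]
 [-1.4 -2. ]]
tab L (array([ 0.44338344, -0.17623725,  0.11286121]), [np.float64(0.012272577262506645), np.float64(0.012272577262484992)]) [ 0.44311061 -0.17769335  0.115     ]
(array([0.5564009 , 0.17163316, 0.01280818]), [np.float64(0.40223682760654644), np.float64(0.4022368276067199)]) (array([0.41089875, 0.14919748, 0.01025092]), [np.float64(2.3531587608688596), np.float64(2.3531587608688094)])
```

```bash
cat >> h.py <<'E'
def go(P,ang=None):
    "print shift in tool axes and turn so that tool x lies along world angle ang (mod pi)"
    s=get_state(); r=R.from_rotvec(s['eef_rot']); x=r.apply([1,0,0]); a=np.arctan2(x[1],x[0])
    t=0 if ang is None else -((ang-a+np.pi/2)%np.pi-np.pi/2)   # tool z down: turn sign flips
    print('shift',totool(P,s).round(1),'turn',round(t,3),'tool x deg',np.degrees(a).round(1),'z',r.apply([0,0,1]).round(3),'t',round(s['clock'],2),'q6',s['joint_positions'][5].round(2))
E
python3 - <<'E'
from h import *; from box import W
p=[0.558161,-0.27175402,-0.179566]
go((.45,.22,.26),np.pi/2+p[2]); 
for P in [(-116,72,115),(-92,72,115)]: print(W(p,P).round(4))
go(list(W(p,(-116,72,0))[:2])+[.25],np.pi/2+p[2])
E
```

```text
shift [ 292.2 -374.8  -29. ] turn -0.091 tool x deg -105.5 z [-0.    -0.002 -1.   ] t 0.15 q6 -0.26
[ 0.4569 -0.1802  0.115 ]
[ 0.4805 -0.1845  0.115 ]
shift [ 675.9 -488.6  -18.3] turn -0.091 tool x deg -105.5 z [-0.    -0.002 -1.   ] t 0.15 q6 -0.26
```

>>> carry_out --pt "40 -45 -29 0" --pt "75 -90 -29 0" --pt "110 -135 -29 -0.09" --pt "145 -180 -29 -0.09" --pt "180 -225 -29 -0.09" --pt "215 -270 -29 -0.09" --pt "250 -320 -29 -0.09" --pt "290 -372 -29 -0.09" --grip 0.5

```text
clock: 0.95
tool_pos: [0.4017, 0.2821, 0.26]
eef_rot: [2.012, -2.412, 0.001]
contact_force: [0.6, 0.6, -0.4]
finger_gap: 0.0641
```

Run:
```python
from h import *; from box import W
p=[0.558161,-0.27175402,-0.179566]
print(get_state()['tool_pos'],get_state()['joint_positions'],get_state()['finger_gap'])
cv2.imwrite('pics/w1.png',viewer.snapshot('wrist'))
go(list(W(p,(-116,72,0))[:2])+[.25],np.pi/2+p[2])
```

```text
[0.40165094 0.28212401 0.25995374] [ 9.44337333e-01  1.33683307e-01 -2.62830982e-01  6.45298351e-04
 -1.17554369e+00  4.45788097e-01] 0.06412883731931207
shift [ 439.7 -136.6   11.8] turn -0.007 tool x deg -100.7 z [-0.001 -0.004 -1.   ] t 1.0 q6 0.45
```

>>> carry_out --pt "60 -20 12 0" --pt "110 -35 12 0" --pt "160 -50 12 0" --pt "210 -65 12 0" --pt "260 -80 12 0" --pt "310 -95 12 0" --pt "360 -110 12 0" --pt "410 -127 12 0"

```text
clock: 1.8
tool_pos: [0.4479, -0.1143, 0.2497]
eef_rot: [2.004, -2.416, 0.005]
contact_force: [1.4, 0.7, 0.5]
finger_gap: 0.0635
```

>>> carry_out --pt "30 -10 0 0" --pt "30 -10 0 0" --pt "30 -10 0 0"

```text
clock: 2.1
tool_pos: [0.4518, -0.1463, 0.2493]
eef_rot: [2.001, -2.418, 0.003]
contact_force: [1.0, 0.3, 0.1]
finger_gap: 0.0644
```

Run:
```python
from h import *; from box import W
p=[0.558161,-0.27175402,-0.179566]
s=get_state();print(s['tool_pos'],s['joint_positions'],s['finger_gap'])
np.save('w2.npy',viewer.camera_info('wrist')['extrinsics'])
cv2.imwrite('pics/w2.png',viewer.snapshot('wrist'))
print(proj(viewer.camera_info('wrist'),[W(p,(x,y,z)) for x,y,z in[(-130,89,115),(-130,55,115),(-92,89,115),(-92,55,115)]]))
go(list(W(p,(-116,72,0))[:2])+[.096],np.pi/2+p[2])
```

```text
[ 0.4517862  -0.14628901  0.24932543] [ 0.03247523  0.11233456 -0.31678104  0.00399639 -1.14285669  1.34820696] 0.06439119189358233
[[339.91859699 235.09107274]
 [380.02003538 234.71604267]
 [340.09617736 190.0119962 ]
 [381.63962499 189.68474454]]
shift [ 32.5 -11.4 153.6] turn -0.007 tool x deg -100.7 z [-0.001 -0.004 -1.   ] t 2.15 q6 1.35
```

View pics/w2.png

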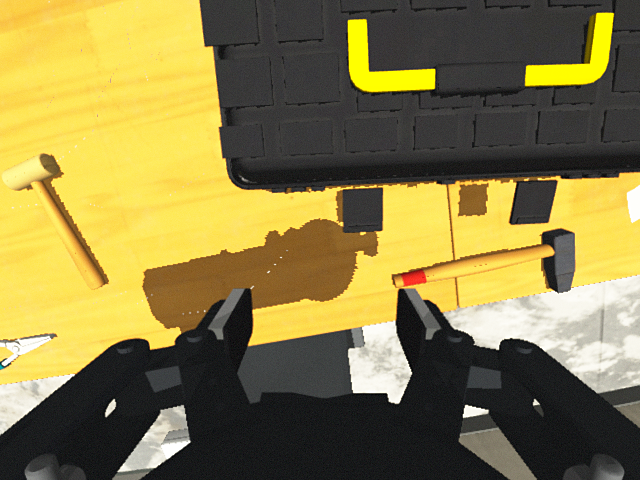

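The wrist view shows the left tab at (342–383, 188–231), about 2–3 px from my prediction, and nothing is in the jaws' way. I'll combine this with the scene view to get the tip and its height.

Run:
```python
from h import *; from box import W,sc,sd
p=[0.558161,-0.27175402,-0.179566]
S=viewer.camera_info('side');C=viewer.camera_info('scene');w=dict(viewer.camera_info('wrist'),extrinsics=np.load('w2.npy'))
print('Ltip',tri([(w,(363,230)),(C,sc(227,241)),(S,sd(761,172))]),tri([(w,(363,230)),(C,sc(227,241))]))
print('Rtip',tri([(w,(529,222)),(C,sc(336,189))]))
for y in(72,-72):print(W(p,(-130,y,115)),W(p,(-92,y,115)))
# mallet: head centre, end
m=lambda x,y:(x/2.5+225,(y-390)/2.5+265); n=lambda x,y:((x-300)/3+265,(y-390)/3+270)
print(tri([(w,(32,173)),(C,m(70,447)),(S,n(360,457))]),tri([(w,(97,286)),(C,m(198,548)),(S,n(561,457))]))
```

```text
Ltip (array([ 0.44475618, -0.18091118,  0.10969882]), [np.float64(1.2136684225827845), np.float64(1.8335273453969514), np.float64(1.620979686988802)]) (array([ 0.4455794 , -0.18135829,  0.1076943 ]), [np.float64(1.0523522179671094), np.float64(1.0523522179672031)])
Rtip (array([ 0.42535277, -0.32440587,  0.10719234]), [np.float64(1.9942809094376317), np.float64(1.994280909437644)])
[ 0.44311062 -0.17769335  0.115     ] [ 0.48049963 -0.18448025  0.115     ]
[ 0.41739185 -0.31937802  0.115     ] [ 0.45478086 -0.32616492  0.115     ]
(array([0.55733358, 0.16963984, 0.01027242]), [np.float64(0.8721204630870775), np.float64(1.3678993291964006), np.float64(1.068941973690594)]) (array([0.41132384, 0.14694327, 0.0075305 ]), [np.float64(1.0355104212278392), np.float64(2.8901565968315204), np.float64(2.4384445671551087)])
```

Run:
```python
from h import *; from box import W
w=dict(viewer.camera_info('wrist'),extrinsics=np.load('w2.npy'))
a,b=onz(w,(250,189),.1),onz(w,(600,178),.1);print(a,b,np.arctan2(a[0]-b[0],a[1]-b[1])*-1)
a,b=onz(w,(363,231),.109),onz(w,(529,222),.109);print(a,b,np.arctan2(a[0]-b[0],a[1]-b[1])*-1)
a,b=onz(w,(363,188),.115),onz(w,(538,182),.115);print(a,b,np.arctan2(a[0]-b[0],a[1]-b[1])*-1)
go((.459,-.183,.092))
```

```text
[ 0.49710766 -0.09303493  0.1       ] [ 0.44978571 -0.39565162  0.1       ] -0.15511960285892548
[ 0.44428545 -0.18188975  0.109     ] [ 0.42486224 -0.32549033  0.109     ] -0.13444267026919074
[ 0.48149615 -0.18716884  0.115     ] [ 0.45957787 -0.33059641  0.115     ] -0.15164455412280964
shift [ 34.9 -14.  157.6] turn 0 tool x deg -100.7 z [-0.001 -0.004 -1.   ] t 2.15 q6 1.35
```

>>> carry_out --pt "20 -8 40 0" --pt "35 -14 80 0" --pt "35 -14 110 0" --pt "35 -14 125 0" --pt "35 -14 135 0" --pt "35 -14 145 0" --pt "35 -14 157 0" --pt "35 -14 157 0"

```text
clock: 2.95
tool_pos: [0.4585, -0.1824, 0.0919]
eef_rot: [2.003, -2.415, 0.002]
contact_force: [-0.3, -0.1, 0.7]
finger_gap: 0.0638
```

Run:
```python
from h import *
cv2.imwrite('pics/w3.png',viewer.snapshot('wrist')); cv2.imwrite('pics/s3.png',viewer.snapshot('scene'))
a=cv2.resize(cv2.imread('pics/s3.png')[100:270,310:510],None,fx=2.2,fy=2.2,interpolation=3)
b=cv2.imread('pics/w3.png')[100:474,160:500]
cv2.imwrite('pics/c3.png',np.hstack([a,b])); go((.459,-.183,.092))
```

```text
shift [0.3 0.5 1.2] turn 0 tool x deg -100.6 z [ 0.    -0.004 -1.   ] t 3.05 q6 1.43
```

View pics/c3.png

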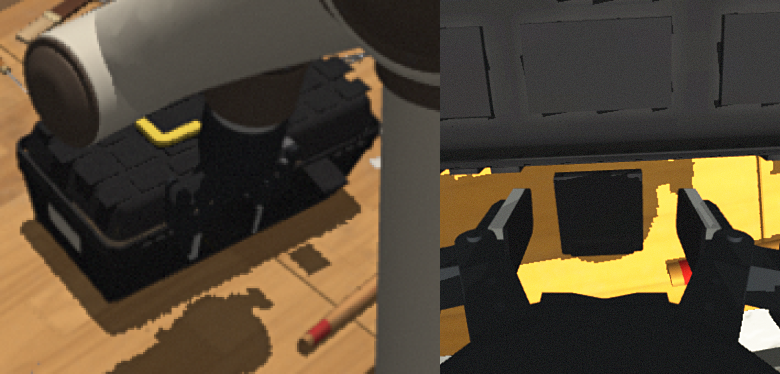

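The tab is centred between the open pads, at crop (555–643, 172–255). Closing on it now.

>>> carry_out --pt "0 0 0 0" --pt "0 0 0 0" --pt "0 0 0 0" --pt "0 0 0 0" --pt "0 0 0 0" --grip -0.6 --grip_force 40

```text
clock: 3.55
tool_pos: [0.4605, -0.1815, 0.0941]
eef_rot: [-2.006, 2.416, -0.006]
contact_force: [1.5, 7.3, 3.5]
finger_gap: 0.033
```

>>> carry_out --pt "0 -1 -9 0" --pt "0 -2 -18 0" --pt "0 -4 -27 0" --pt "0 -6 -37 0" --pt "0 -9 -45 0" --pt "0 -12 -54 0"

```text
clock: 4.15
tool_pos: [0.4722, -0.1831, 0.1487]
eef_rot: [-2.006, 2.416, -0.005]
contact_force: [1.3, 6.1, -2.7]
finger_gap: 0.0331
```

>>> carry_out --pt "0 -8 -17 0" --pt "-0.5 -17 -33 0" --pt "-1 -28 -48 0" --pt "-1 -40 -62 0" --pt "-2 -54 -75 0" --pt "-2 -68 -86 0" --pt "-3 -84 -96 0" --pt "-3 -101 -104 0"

```text
clock: 4.95
tool_pos: [0.572, -0.1971, 0.2532]
eef_rot: [-2.005, 2.415, -0.001]
contact_force: [1.2, 8.9, -2.3]
finger_gap: 0.0331
```

Run:
```python
from h import *
cv2.imwrite('pics/s4.png',viewer.snapshot('scene')); cv2.imwrite('pics/d4.png',viewer.snapshot('side'))
a=cv2.imread('pics/s4.png')[40:300,240:540];b=cv2.resize(cv2.imread('pics/d4.png')[80:260,200:400],None,fx=1.4444,fy=1.4444)
h=min(a.shape[0],b.shape[0]);cv2.imwrite('pics/c4.png',cv2.resize(np.hstack([a[:h],b[:h]]),None,fx=1.35,fy=1.35)); s=get_state(); print(s['contact_force'],s['finger_gap'],s['tool_pos'])
```

```text
[ 2.18681962  5.85433053 -2.00647199] 0.03299626154887013 [ 0.57421656 -0.19737988  0.25358782]
```

View pics/c4.png

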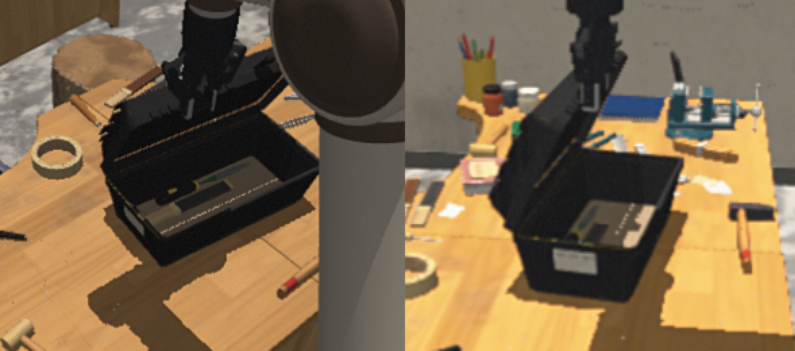

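The views show the lid held at about 1.1 rad, with the tub, file and stick visible. I'll carry it past its balance point.

>>> carry_out --pt "-0.5 -17 -6 0" --pt "-1 -35 -11 0" --pt "-2 -54 -14 0" --pt "-2 -72 -15 0" --pt "-3 -91 -14 0" --pt "-3 -100 -12 0" --pt "-3 -100 -12 0"

```text
clock: 5.75
tool_pos: [0.6757, -0.2114, 0.2688]
eef_rot: [-2.005, 2.406, -0.011]
contact_force: [2.2, 7.6, 6.2]
finger_gap: 0.0328
```

>>> carry_out --pt "0 0 0 0" --pt "0 0 0 0" --pt "0 0 0 0" --pt "0 0 0 0" --grip 0.5

```text
clock: 6.15
tool_pos: [0.6752, -0.2121, 0.2687]
eef_rot: [-2.004, 2.408, -0.01]
contact_force: [-0.3, -0.1, 0.9]
finger_gap: 0.0641
```

>>> carry_out --pt "0 0 -15 0" --pt "0 0 -40 0" --pt "0 20 -70 0" --pt "0 60 -80 0" --pt "-20 110 -80 0" --pt "-60 140 -80 0" --pt "-110 160 -80 0" --pt "-150 170 -80 0"

```text
clock: 6.95
tool_pos: [0.5325, -0.0332, 0.3483]
eef_rot: [-2.001, 2.409, -0.012]
contact_force: [1.0, 0.3, 0.1]
finger_gap: 0.0638
```

Run:
```python
from h import *
cv2.imwrite('pics/s5.png',viewer.snapshot('scene')); cv2.imwrite('pics/d5.png',viewer.snapshot('side'))
a=cv2.imread('pics/s5.png')[40:300,240:540];b=cv2.resize(cv2.imread('pics/d5.png')[80:260,200:400],None,fx=1.4444,fy=1.4444)
h=min(a.shape[0],b.shape[0]);cv2.imwrite('pics/c5.png',cv2.resize(np.hstack([a[:h],b[:h]]),None,fx=1.35,fy=1.35))
print(get_state()['tool_pos'],get_state()['joint_positions'])
head=np.array([.5573,.1696,0]);end=np.array([.4113,.1469,0]);u=end-head;a=np.arctan2(u[1],u[0]);u/=np.linalg.norm(u)
print('mallet',head+.036*u,end-.112*u,np.linalg.norm(head-end),a)
go((.50,.16,.25),a+np.pi/2)
```

```text
[ 0.5333663  -0.02992456  0.34798267] [ 0.24860694  0.16084729 -0.01258     0.00150941 -1.3852094   1.14517363]
mallet [0.5217274  0.16406919 0.        ] [0.52197032 0.16410696 0.        ] 0.14775415391791868 -2.9873481840137583
shift [-180.7   67.4   97.9] turn -0.331 tool x deg -100.1 z [ 0.012  0.002 -1.   ] t 7.05 q6 1.15
```

View pics/c5.png

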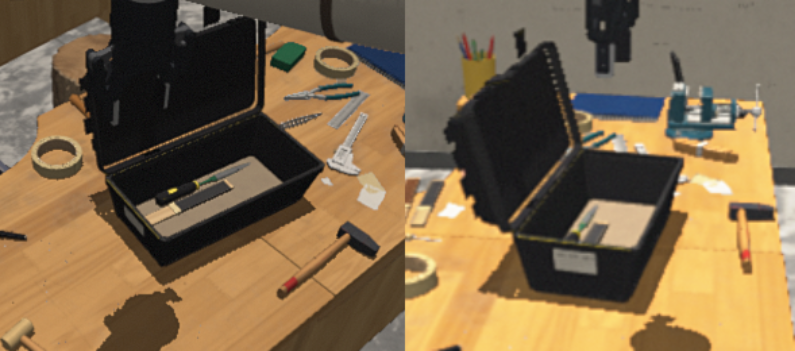

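The lid now rests fully open on its stop. The two mallet_grip estimates agree within 1 mm, at (0.522, 0.164). I'll go above it with a turn of −0.331.

>>> carry_out --pt "-45 12 20 -0.1" --pt "-85 22 40 -0.2" --pt "-125 32 60 -0.33" --pt "-165 40 90 -0.33" --pt "-189 46 130 -0.33" --pt "-189 46 170 -0.33" --pt "-189 46 188 -0.33" --pt "-189 46 188 -0.33"

```text
clock: 7.85
tool_pos: [0.5219, 0.163, 0.1569]
eef_rot: [-2.383, 2.045, -0.009]
contact_force: [-0.6, -1.0, 1.3]
finger_gap: 0.064
```

Run:
```python
from h import *
w=viewer.camera_info('wrist');np.save('w6.npy',w['extrinsics'])
cv2.imwrite('pics/w6.png',viewer.snapshot('wrist'))
print(get_state()['tool_pos'])
print(proj(w,[(.5573,.1696,.013),(.4113,.1469,.013),(.5218,.1641,.013)]))
go((.5218,.1641,.004),-2.9873+np.pi/2)
```

```text
[0.52345617 0.16361164 0.15926615]
[[319.52838683 187.80075447]
 [320.53275049 342.78794998]
 [319.76880585 229.31323583]]
shift [ -1.1   3.1 155.2] turn -0.001 tool x deg -81.2 z [ 0.01  -0.001 -1.   ] t 7.9 q6 1.12
```

View pics/w6.png

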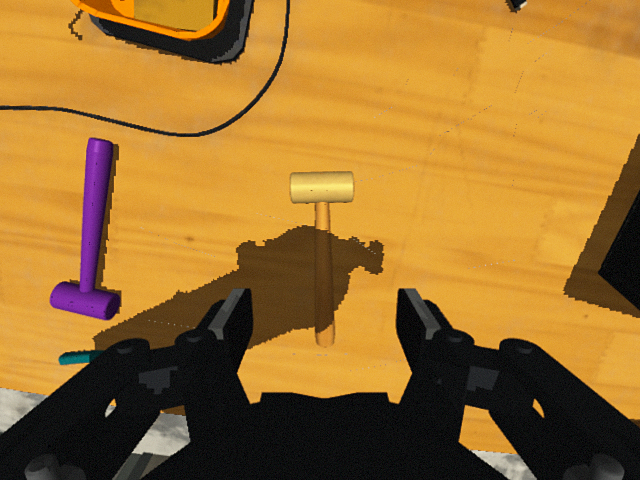

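The wrist view has the mallet head at (322,187) and handle end at (325,345). The predictions were (320,188) and (321,343), so it matches within about 2 mm. Descending and gripping.

>>> carry_out --pt "0 3 40 0" --pt "1 3 80 0" --pt "1 3 115 0" --pt "1 3 130 0" --pt "1 3 142 0" --pt "1 3 150 0" --pt "1 3 153 0" --pt "1 3 153 0"

```text
clock: 8.7
tool_pos: [0.5227, 0.1623, 0.0069]
eef_rot: [-2.379, 2.041, -0.013]
contact_force: [-0.7, 0.5, 0.6]
finger_gap: 0.0642
```

>>> carry_out --pt "0 0 0 0" --pt "0 0 0 0" --pt "0 0 0 0" --pt "0 0 0 0" --pt "0 0 0 0" --pt "0 0 0 0" --grip -1 --grip_force 60

```text
clock: 9.3
tool_pos: [0.5232, 0.1627, 0.0076]
eef_rot: [-2.379, 2.039, -0.014]
contact_force: [-1.3, 1.0, 5.5]
finger_gap: 0.0115
```

>>> carry_out --pt "0 0 -15 0" --pt "0 0 -40 0" --pt "0 0 -80 0" --pt "0 0 -120 0" --pt "0 0 -160 0" --pt "0 0 -200 0" --pt "0 0 -230 0" --pt "0 0 -230 0"

```text
clock: 10.1
tool_pos: [0.5221, 0.1634, 0.2416]
eef_rot: [-2.373, 2.033, -0.019]
contact_force: [0.0, -0.7, -4.4]
finger_gap: 0.0114
```

Run:
```python
from h import *; from box import W
p=[.5615,-.272,-.152]
w=viewer.camera_info('wrist');np.save('w7.npy',w['extrinsics']);cv2.imwrite('pics/w7.png',viewer.snapshot('wrist'))
s=get_state();print(s['tool_pos'],s['contact_force'],s['finger_gap'],s['joint_positions'])
P=W(p,(-20,-32,240));print(P); go(P,p[2])
```

```text
[0.52042515 0.16285463 0.23843117] [ 0.18417028  0.16542619 -3.59717172] 0.011526518786342076 [ 0.60393074  0.2366991  -0.18998941  0.00629755 -1.13073015  1.11730097]
[ 0.5368853  -0.30060274  0.24      ]
shift [460.5  54.4  -2.7] turn -1.266 tool x deg -81.2 z [ 0.014  0.003 -1.   ] t 10.15 q6 1.12
```

The mallet is held: the finger gap is 11.5 mm, which fits the handle's neck, and the wrist reads −3.6 N. For the last joint's range I need the other turn, +1.876. Moving above the tub.

>>> carry_out --pt "40 5 0 0.14" --pt "75 9 0 0.28" --pt "110 13 0 0.42" --pt "145 17 0 0.56" --pt "180 21 0 0.7" --pt "215 25 0 0.84" --pt "250 30 0 0.98" --pt "285 34 0 1.12"

```text
clock: 10.95
tool_pos: [0.5283, -0.1252, 0.2343]
eef_rot: [-0.922, 2.994, 0.002]
contact_force: [0.5, 2.0, -3.5]
finger_gap: 0.0115
```

Run:
```python
from h import *; from box import W
p=[.5615,-.272,-.152]
s=get_state();print(s['tool_pos'],s['finger_gap'],s['joint_positions'][5])
go(W(p,(-20,-32,230)),p[2])
```

```text
[ 0.52830052 -0.12515438  0.23429728] 0.0114958306020365 0.5347545783594816
shift [  91.6 -149.9    3.7] turn 0.749 tool x deg -145.8 z [ 0.008  0.004 -1.   ] t 10.95 q6 0.53
```

>>> carry_out --pt "20 -25 0 0.14" --pt "40 -55 0 0.28" --pt "55 -85 0 0.42" --pt "70 -115 0 0.56" --pt "85 -135 0 0.7" --pt "92 -150 0 0.75" --pt "92 -150 0 0.75" --pt "92 -150 0 0.75"

```text
clock: 11.75
tool_pos: [0.536, -0.3004, 0.2318]
eef_rot: [0.238, 3.128, 0.009]
contact_force: [0.7, 0.0, -2.7]
finger_gap: 0.0113
```

Run:
```python
from h import *; from box import W
p=[.5615,-.272,-.152]
w=viewer.camera_info('wrist');np.save('w8.npy',w['extrinsics'])
cv2.imwrite('pics/w8.png',viewer.snapshot('wrist'));cv2.imwrite('pics/s8.png',viewer.snapshot('scene'));cv2.imwrite('pics/d8.png',viewer.snapshot('side'))
a=cv2.imread('pics/s8.png')[40:300,260:500];b=cv2.resize(cv2.imread('pics/d8.png')[80:250,210:370],None,fx=1.5,fy=1.5)
cv2.imwrite('pics/c8.png',np.hstack([cv2.resize(cv2.imread('pics/w8.png'),(560,420)),np.vstack([a[:210],b[:210]])[:, :240]]))
s=get_state();print(s['tool_pos'],s['finger_gap'],s['joint_positions'][5])
print('rim pred',proj(w,[W(p,(x,y,100)) for x,y in[(-73,166),(-73,-166),(82,-166),(-73,0)]])*.875)
go(W(p,(-20,-32,230)),p[2])
```

```text
[ 0.53657358 -0.29979105  0.23331711] 0.011468925159159114 0.10147304358464893
rim pred [[329.33446885 371.56974412]
 [345.72652802  51.22478875]
 [162.76441039  52.37319751]
 [336.85203546 236.4866788 ]]
shift [-0.4 -0.8  3.3] turn 0.001 tool x deg 171.4 z [ 0.007  0.005 -1.   ] t 11.9 q6 0.1
```

View pics/c8.png

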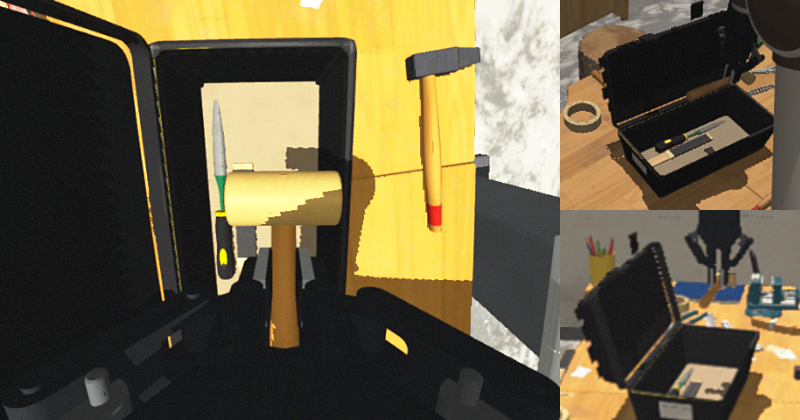

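The wrist crop shows the head at (225–343, 170–226) above the tub's free strip, with the front inner floor edge at x≈320 and the far floor edge at y≈82. I'll check how the mallet hangs in an enlarged scene/side crop.

Run:
```python
from h import *; from box import W
p=[.5615,-.272,-.152]
w=dict(viewer.camera_info('wrist'),extrinsics=np.load('w8.npy'))
print('floor',(proj(w,[W(p,q) for q in[(-63,-156,9),(72,-156,9),(-63,-100,9)]])*.875).round(1))
S=viewer.camera_info('side');C=viewer.camera_info('scene');T=get_state()['tool_pos']
def M(q,d=0): # level-held mallet: grip point at tool, head toward -box y
    return np.array([T[0],T[1],T[2]+.006])+W([0,0,p[2]],q)
Q=[M((0,-36,0)),M((0,112,0))]
print('wrist',proj(w,Q)*.875,'scene',proj(C,Q),'side',proj(S,Q))
a=cv2.imread('pics/s8.png')[85:185,380:490];b=cv2.imread('pics/d8.png')[75:185,255:365]
cv2.imwrite('pics/c9.png',np.hstack([cv2.resize(a,(440,400),interpolation=3),cv2.resize(b,(360,360),interpolation=3)] if 0 else [cv2.resize(a,(400,364),interpolation=3),cv2.resize(b,(364,364),interpolation=3)]))
```

```text
floor [[320.8  80.6]
 [203.4  81.1]
 [319.4 130.9]]
wrist [[282.49209928 206.43148938]
 [282.98939065 437.03321194]] scene [[443.58458961 112.34888609]
 [388.41110858 134.00538631]] side [[317.51381548 125.32553085]
 [304.47604585 141.08672957]]
```

View pics/c9.png

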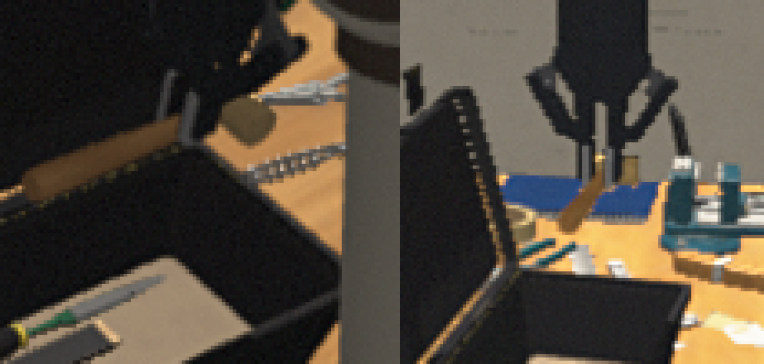

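Run:
```python
from h import *
w=dict(viewer.camera_info('wrist'),extrinsics=np.load('w8.npy'))
S=viewer.camera_info('side');C=viewer.camera_info('scene');T=get_state()['tool_pos']
s=lambda x,y:(x/3.636+380,y/3.64+85); d=lambda x,y:((x-400)/3.309+255,y/3.309+75)
for o in([(C,s(32,189)),(S,d(570,221))],[(w,(284/.875,198/.875)),(C,s(250,121))],[(w,(284/.875,198/.875)),(S,d(622,168))]):
    P,e=tri(o);print(((P-T)*1e3).round(1),np.round(e,1))
```

```text
[ 11.  115.7   5.5] [0.6 0.6]
[-11.9 -39.9  -4.8] [6.2 6.2]
[-12.7 -39.5   4.2] [6. 6.]
```

The box pose fits within 1 px, and the mallet hangs level with its underside about 7.6 mm below the TCP. Lowering into the tub now, slowly at the end.

>>> carry_out --pt "0 -1 30 0" --pt "0 -1 60 0" --pt "0 -1 90 0" --pt "0 -1 115 0" --pt "0 -1 135 0" --pt "0 -1 155 0" --pt "0 -1 170 0" --pt "0 -1 180 0"

```text
clock: 12.7
tool_pos: [0.5376, -0.2989, 0.0524]
eef_rot: [0.233, 3.127, 0.009]
contact_force: [-0.3, -0.4, -3.5]
finger_gap: 0.0116
```

Run:
```python
from h import *; from box import W
p=[.5615,-.272,-.152]
s=get_state();print(s['tool_pos'],s['contact_force'],s['finger_gap'])
go(W(p,(-20,-32,18)),p[2])
```

```text
[ 0.53755694 -0.29889949  0.05237864] [-0.25012011 -0.43786605 -3.54314372] 0.011560912817417729
shift [ 0.6 -2.  34.4] turn 0.003 tool x deg 171.5 z [ 0.006  0.005 -1.   ] t 12.7 q6 0.11
```

>>> carry_out --pt "0 -1 8 0" --pt "0 -1 15 0" --pt "0 -1 21 0" --pt "0 -1 26 0" --pt "0 -1 30 0" --pt "0 -1 32 0" --pt "0 -1 34 0" --pt "0 -1 34 0"

```text
clock: 13.5
tool_pos: [0.5376, -0.2998, 0.0183]
eef_rot: [0.233, 3.127, 0.009]
contact_force: [-0.4, 0.0, -2.5]
finger_gap: 0.0115
```

>>> carry_out --pt "0 0 1 0" --pt "0 0 2 0" --pt "0 0 2 0"

```text
clock: 13.8
tool_pos: [0.5383, -0.3, 0.017]
eef_rot: [0.233, 3.126, 0.008]
contact_force: [1.2, -0.1, 0.7]
finger_gap: 0.0113
```

It is touching the floor: the force went from −2.5 to +0.7 N. I'll open just enough to clear the file, then rise.

>>> carry_out --pt "0 0 0 0" --pt "0 0 0 0" --pt "0 0 0 0" --pt "0 0 0 0" --pt "0 0 0 0" --grip -0.4

```text
clock: 14.3
tool_pos: [0.5393, -0.3003, 0.0177]
eef_rot: [0.232, 3.124, 0.006]
contact_force: [2.3, 0.3, 2.1]
finger_gap: 0.026
```

>>> carry_out --pt "0 0 -5 0" --pt "0 0 -15 0" --pt "0 0 -40 0" --pt "0 0 -80 0" --pt "0 0 -120 0" --pt "0 0 -160 0" --pt "0 0 -200 0" --pt "0 0 -220 0"

```text
clock: 15.1
tool_pos: [0.5376, -0.3015, 0.2427]
eef_rot: [0.231, 3.119, 0.003]
contact_force: [0.6, -0.6, 0.7]
finger_gap: 0.0256
```

>>> carry_out --pt "0 30 0 0" --pt "0 70 0 0" --pt "0 110 0 0" --pt "0 150 0 0" --pt "0 200 0 0" --pt "0 250 0 0" --pt "0 250 0 0" --pt "0 250 0 0"

```text
clock: 15.9
tool_pos: [0.5738, -0.0531, 0.2438]
eef_rot: [0.227, 3.12, 0.003]
contact_force: [0.3, -0.3, -0.5]
finger_gap: 0.0256
```

Run:
```python
from h import *
s=get_state();print(s['tool_pos'],s['contact_force'],s['finger_gap'],s['clock'])
a=viewer.snapshot('scene');b=viewer.snapshot('side')
cv2.imwrite('pics/s10.png',a);cv2.imwrite('pics/d10.png',b)
cv2.imwrite('pics/c10.png',np.hstack([cv2.resize(a[60:310,270:530],(416,400)),cv2.resize(b[100:250,230:370],(374,400))]))
```

```text
[ 0.5737609  -0.05311963  0.24376754] [ 0.25501814 -0.32900763 -0.49261332] 0.025637536594924834 15.9
```

View pics/c10.png

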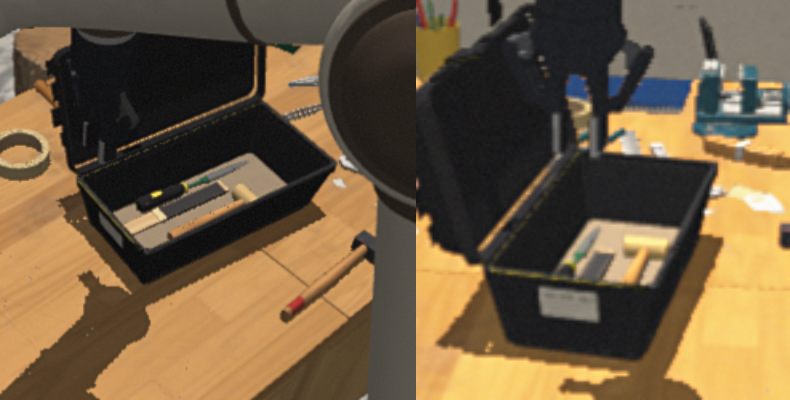

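Both views show the mallet lying flat in the tub's free strip, below the rim. The lid is fully open, the hammer has not moved, and the arm is clear.

```bash
python3 -c "
from station import workorder; print(workorder.sign_off())"
```

```text
the job is handed in; nothing more can be done
None
```

The mallet is put away in the tool box and I handed the job in at about 16 s; the hand-in reports no verdict.

- **Lid:** I pinched the left latch tab, swung the lid past its balance point to about 1.6 rad and let go. It fell open and stays on its stop by itself.
- **Mallet:** I picked it up by the handle near its centre of mass, turned it lengthwise and lowered it onto the tub's floor. I opened the fingers only after the wrist force showed it touching (from −2.5 to +0.7 N).
- **Last checks:** The final scene and side pictures show the mallet lying flat in the free strip, below the rim. The lid was still open, the hammer was in place, and the arm was clear with no notable force on it.
- **Not fully confirmed:**
  - I never moved near the pliers or the purple look-alike, but I did not check them in the last picture.
  - One height estimate of the mallet's head in the air was poor: its rays missed each other by about 6 mm. I relied on the contact force for the placing instead.

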